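# Unlock the microscope stage at its release box

### The arm

A 7-joint arm with a two-finger parallel gripper is mounted at the origin on a cart in front of the work surface, level with it; the furniture and walls round the work are solid. World frame = base frame: x ahead of the robot, y to its left, z up, the work surface at z = 0. Lengths are in m, angles in rad, forces in N, time in s.
With the tool pointing down it reaches from about 0.4 to 0.875 m from the base axis. Payload 19.3 kg.
Tool frame: the origin (TCP) lies between the finger pads; the fingertips stand 17 mm ahead of it and the grasp point (between the pads) lies 2 mm behind it; z points along the fingers, y is the line along which they close (so a half turn about z gives the same grasp; the last joint's range is limited). The gripper opens to 85 mm and grips with 20 to 120 N. Pads are 22 mm wide; open, the fingers measure 114 mm over their backs; the gripper's body (76 mm by 85 mm) begins 54 mm behind the grasp point. The pads swing forward as they close: fully open they stand 13 mm farther back than shut.
Start: joints at [-1.341, 0.521, -0.036, 1.599, 0.021, 1.021, -0.113], TCP at [0.185, 0.597, 0.248] pointing down, gripper open.
Joint ranges: [-2.91, 2.91], [-0.3, 2.13], [-1.5, 1.42], [0.17, 2.43], [-1.26, 4.41], [0.16, 1.93], [-2.52, 2.52]. Speed limits (rad/s): [1.89, 1.89, 2.39, 2.39, 3.01, 3.01, 3.01].

### API

Orientations are given as a rotation vector (axis times angle).
In Python, from plant import env gives the robot as it stands.
- The arm moves only by the shell command python3 -m creep 'ROWS' [OPENING] [FORCE]. ROWS is JSON, a list of rows, each a list of 4 numbers: the shift along the tool's x, y, z in cm, then the turn about the tool's z in degrees. A call has 1 to 10 rows; each row is the pose to reach, as a shift and turn from the pose commanded when the call began, along the tool's axes at that moment; what a row does not reach only later rows make up. A row lasts 1/10 s, in which the tool goes at most 50 mm and 8.59 degrees, less where a joint would pass 70% of its speed; a pose out of reach is approached as far as the arm can. A call with a gripper value outside its range is refused whole. OPENING is the finger opening in cm, from 0 to 8.54, set as the call begins (- or left out, the last holds). The fingers move at their own pace and stop on an object; FORCE is the grip in N (left out, the last holds). Time passes only in rows, so rows that repeat a pose let the fingers close. It gives the time, the measured TCP pose, the force, the opening and the grip force at its end, in the units of the state.
- env.observe(): the state, without advancing time (a new reading comes with each control period).
- env.get_image(name): name is "scene" or "top" or "wrist"; returns a dict with "pixels" (420x560x3 uint8, blue, green, red), "camera_matrix" (3x3 intrinsics, pixels), "T" (4x4, takes a point from camera to world coordinates). Camera axes: x right, y down, z forward; pixel columns grow to the right and rows downward; lengths in m; the calibration is good to about 2 mm. A picture is of the moment at which its call begins. There is no depth.
- env.job_done(): hands the job in; it is judged then, once.
The state is a dict: "t": time; "joint_positions": joint angles; "joint_vel": joint speeds; "tau": joint torques, N m; "tcp_pos": TCP position; "eef_rot": TCP orientation; "contact_force": force on the tool from outside, world axes, zero at the start; "wrist_torque": the same for the moment, N m; "width": finger opening in m; "grasp_force": force on a finger pad.
Only numpy, scipy, OpenCV 4.12 (cv2) and the standard library are available. Lean on these libraries where they do the work, as an engineer would, in place of code of your own. Each camera call takes 0.05 s, during which the arm holds its last target. There are 200 camera calls.

### The job

Unlock the microscope stage for the next specimen: on the release box with the yellow safety catch, slide the catch sideways by its upright tab all the way to its stop, then press the green button it uncovered all the way down for a moment and let it come up again. Leave the yellow catch fully aside, and leave the similar box with the blue catch as it is.

Things in the scene. Friction and masses are not known exactly. Their poses are not given: they have to be found in the camera images.
- yellow_box: Grey release box with the yellow catch, 90 mm (x) by 150 mm (y) by 40 mm high, fixed to the worktop, turned up to 20 degrees either way. Origin at the centre of its underside; z up, +y is the way its catch slides open (roughly to the robot's left). A box alike, with a blue catch, stands beside it.
- yellow_tab (a point): Centre of the upright tab on the yellow catch, 80 mm above the worktop; axes as the box. Tab 12 mm thick (y), 26 mm wide (x), 30 mm high, free on all sides; its foot is the catch's flat top (64 mm by 46 mm), 15 mm below this point. The catch slides straight, needs about 2 N and stays where left.
- yellow_button_top (a point): Centre of the top of the round green button, 34 mm across, 60 mm above the worktop, under the yellow catch; axes as the box. With the catch fully aside, its nearest edge is 27 mm and the tab's centre 64 mm to +y of it. Pressed straight down it travels 8 mm to a stop, 1.5 N to start, 4.5 N at the bottom; a spring lifts it again.
- yellow_catch (a joint): Slide of the yellow catch in m: 0 shut over the button, 0.050 fully aside at the stop (it starts at 0 to 0.006).
- yellow_button (a joint): Travel of the button under the yellow catch in m: 0 up, 0.008 fully down.
- blue_catch (a joint): Slide of the catch on the other box, alike but with a blue catch, in m: 0 shut, 0.050 fully aside (it starts at 0 to 0.006). It is to stay as it is.
- blue_button (a joint): Travel of the button under the blue catch in m: 0 up, 0.008 fully down. It is to stay up.

How it is judged:
By the outcome, as a careful person would: the job done as asked, in the order asked, and still so for the second after the job is handed in, with the robot touching nothing.
It also fails if it takes over 35 s, if anything falls off the work surface, if the arm or the gripper's body presses on something with over 40 N, if the wrist force passes 120 N, or if a joint passes its speed limit or range.

## Working session

There is one attempt and no reset: what is moved stays moved. The work goes in short steps, Python scripts to look and compute and a shell command to move; the robot and the scene stay as the last step left them, time stands still between calls to the robot, and variables do not carry over. Pictures are saved under pics/ and viewed, at most 10 in all, crops included, and the job is handed in when it is done.

```bash
ls; mkdir -p pics; python3 - <<'E'
from plant import env
import cv2,pickle
d={}
for n in("scene","top"):
    d[n]=env.get_image(n); cv2.imwrite(f"pics/{n}1.png",d[n]["pixels"])
pickle.dump(d,open("d.pkl","wb"))
s=env.observe();print(s["t"],s["tcp_pos"],s["eef_rot"],s["contact_force"],s["width"])
E
```

```text
pics
0.1 [0.18455854 0.59684251 0.24778736] [-4.69239046e-01 -3.10627896e+00  1.61119054e-03] [-0.1649306  -0.36955933 -0.25313087] 0.0853446971449543
```

View pics/top1.png

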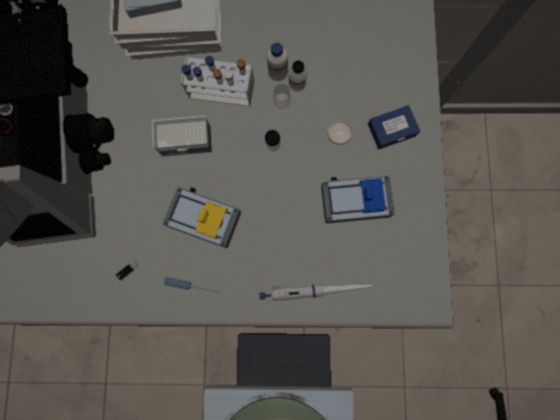

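View pics/scene1.png

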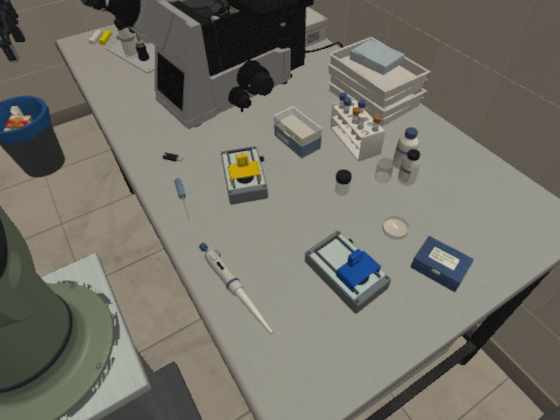

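```bash
python3 - <<'E'
import cv2,pickle,numpy as np
d=pickle.load(open("d.pkl","rb"))
a=cv2.resize(d["top"]["pixels"][180:255,155:250],None,fx=6,fy=6,interpolation=cv2.INTER_CUBIC)
b=cv2.resize(d["scene"]["pixels"][140:210,205:285],None,fx=6,fy=6,interpolation=cv2.INTER_CUBIC)
cv2.imwrite("pics/za.png",np.clip(a*1.5,0,255));cv2.imwrite("pics/zb.png",np.clip(b*1.5,0,255))
for n in d: print(n,d[n]["camera_matrix"].tolist(),np.round(d[n]["T"],3).tolist())
E
```

```text
scene [[408.9591570256652, 0.0, 284.053774644687], [0.0, 408.9591570256652, 206.82667942962493], [0.0, 0.0, 1.0]] [[0.846, -0.415, 0.335, 0.238], [-0.533, -0.638, 0.556, -0.476], [-0.017, -0.649, -0.761, 0.713], [0.0, 0.0, 0.0, 1.0]]
top [[406.06756801350724, 0.0, 280.0728331316454], [0.0, 406.06756801350724, 211.20953159884118], [0.0, 0.0, 1.0]] [[0.005, -0.987, 0.161, 0.385], [-1.0, -0.001, 0.026, -0.026], [-0.025, -0.161, -0.987, 0.913], [0.0, 0.0, 0.0, 1.0]][ WARN:0@0.011] global loadsave.cpp:1063 imwrite_ Unsupported depth image for selected encoder is fallbacked to CV_8U.
```

View pics/za.png

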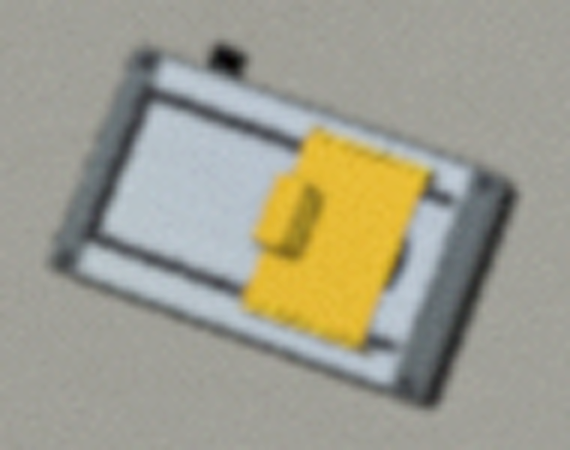

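View pics/zb.png

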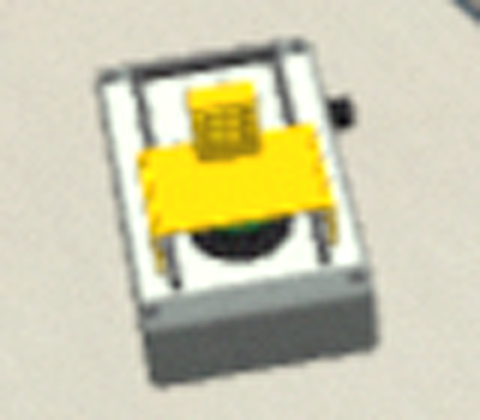

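Top view: yellow plate corners in the crop (÷6 + offset) are at about (312,130), (432,175), (365,348), (243,303). In the scene crop they are (140,150), (318,122), (333,205), (155,237), with the tab top at about (222,92). The catch is near shut, and image left is the +y (open) side.

```bash
cat > h.py <<'E'
import numpy as np
from scipy.spatial.transform import Rotation as R
def w(im,uv,z):
    T=im["T"]; r=T[:3,:3]@np.linalg.solve(im["camera_matrix"],[*uv,1]); c=T[:3,3]
    return c+r*(z-c[2])/r[2]
E
python3 - <<'E'
import pickle;from h import *
d=pickle.load(open("d.pkl","rb"))
for n,P,o in(("top",[(312,130),(432,175),(365,348),(243,303)],(155,180)),("scene",[(140,150),(318,122),(333,205),(155,237)],(205,140))):
    q=np.array([w(d[n],(np.array(p)+.5)/6-.5+o,.065) for p in P])
    e=lambda i,j:q[j]-q[i]
    print(n,np.round(q,4).tolist(),"c",q.mean(0).round(4))
    for i,j in((0,1),(1,2),(2,3),(3,0)):
        v=e(i,j);print(np.linalg.norm(v).round(4),np.degrees(np.arctan2(v[1],v[0])).round(1))
q=w(d["scene"],(np.array((222,122)))/6+(205,140),.08);print("tab front face centre",q)
M=R.from_rotvec([-4.69239046e-01,-3.10627896e+00,1.6e-3]).as_matrix();print(M.round(3))
E
```

```text
top [[0.5452, 0.1531, 0.065], [0.529, 0.1098, 0.065], [0.4675, 0.1318, 0.065], [0.4833, 0.1754, 0.065]] c [0.5063 0.1425 0.065 ]
0.0462 -110.5
0.0653 160.4
0.0464 70.1
0.0659 -19.8
scene [[0.483, 0.175, 0.065], [0.5477, 0.1512, 0.065], [0.5299, 0.1089, 0.065], [0.4664, 0.1305, 0.065]] c [0.5067 0.1414 0.065 ]
0.0689 -20.2
0.0459 -112.8
0.0671 161.2
0.0475 69.6
tab front face centre [0.51033808 0.15482748 0.08      ]
[[-0.955  0.295 -0.   ]
 [ 0.295  0.955 -0.001]
 [-0.    -0.001 -1.   ]]
```

```bash
python3 -m creep '[[-19.2,-23.1,0,2.8],[-19.2,-23.1,0,2.8],[-19.2,-23.1,0,2.8],[-19.2,-23.1,0,2.8],[-19.2,-23.1,0,2.8],[-19.2,-23.1,0,2.8],[-19.2,-23.1,0,2.8],[-19.2,-23.1,0,2.8],[-19.2,-23.1,0,2.8],[-19.2,-23.1,0,2.8]]' 0 20
```

```text
t: 1.1
tcp_pos: [0.2993, 0.3207, 0.2481]
eef_rot: [-0.542, -3.094, 0.0]
contact_force: [-0.6, -0.1, 0.3]
width: 0.0001
grasp_force: 0.0
```

```bash
python3 -m creep '[[-25.6,-12.8,0,0],[-25.6,-12.8,0,0],[-25.6,-12.8,0,0],[-25.6,-12.8,0,0],[-25.6,-12.8,0,0],[-25.6,-12.8,0,0],[-25.6,-12.8,0,0],[-25.6,-12.8,8,0],[-25.6,-12.8,11,0],[-25.6,-12.8,13,0]]' && python3 - <<'E'
from plant import env
import cv2,pickle
s=env.observe();print(s["tcp_pos"],s["contact_force"])
d={n:env.get_image(n) for n in("scene","wrist")}
pickle.dump(d,open("d2.pkl","wb"))
a=d["scene"]["pixels"][100:250,150:350]
cv2.imwrite("pics/s2.png",cv2.hconcat([cv2.resize(a,(400,300)),cv2.resize(d["wrist"]["pixels"],(400,300))]))
E
```

```text
t: 2.1
tcp_pos: [0.4952, 0.1129, 0.1152]
eef_rot: [-0.542, -3.092, 0.002]
contact_force: [0.3, -0.7, 0.3]
width: -0.0001
grasp_force: 0.0
[0.49518006 0.11291217 0.11516829] [ 0.27130414 -0.65650741  0.27484573]
```

View pics/s2.png

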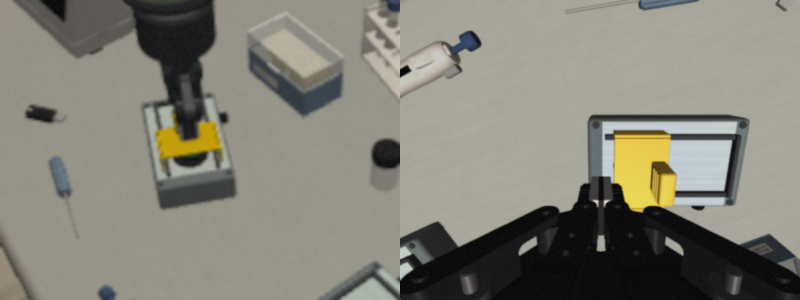

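The wrist view shows the closed fingers behind the tab on its shut side (gripper tips at about (600,200), tab at (662,185)). They are aligned with the box.

```bash
python3 -m creep '[[0,0,1.5,0],[0,0,2.7,0],[0,0,2.7,0],[0,1,2.7,0],[0,2,2.7,0],[0,2.5,2.7,0],[0,3,2.7,0],[0,3.5,2.7,0],[0,3.5,2.7,0]]'; python3 -m creep '[[0,0.4,0,0],[0,0.8,0,0],[0,1.2,0,0],[0,1.6,0,0],[0,2,0,0],[0,2.4,0,0],[0,2.7,0,0],[0,3.0,0,0],[0,3.0,0,0]]'
```

```text
t: 3.1
tcp_pos: [0.5088, 0.1455, 0.0914]
eef_rot: [0.544, 3.094, 0.0]
contact_force: [-0.2, -1.0, 0.2]
width: -0.0001
grasp_force: 0.0
t: 4.0
tcp_pos: [0.519, 0.1735, 0.0913]
eef_rot: [0.544, 3.094, 0.0]
contact_force: [0.6, -0.2, -0.0]
width: -0.0001
grasp_force: 0.0
```

```bash
python3 -m creep '[[0,0.2,0,0],[0,0.4,0,0],[0,0.4,0,0]]';  python3 - <<'E'
from plant import env
import cv2
a=env.get_image("scene")["pixels"][100:250,150:350]; b=env.get_image("wrist")["pixels"]
cv2.imwrite("pics/s3.png",cv2.hconcat([cv2.resize(a,(400,300)),cv2.resize(b,(400,300))]))
E
```

```text
t: 4.3
tcp_pos: [0.5204, 0.177, 0.0913]
eef_rot: [0.545, 3.094, 0.0]
contact_force: [0.2, -0.5, 0.3]
width: -0.0002
grasp_force: 0.0
```

View pics/s3.png

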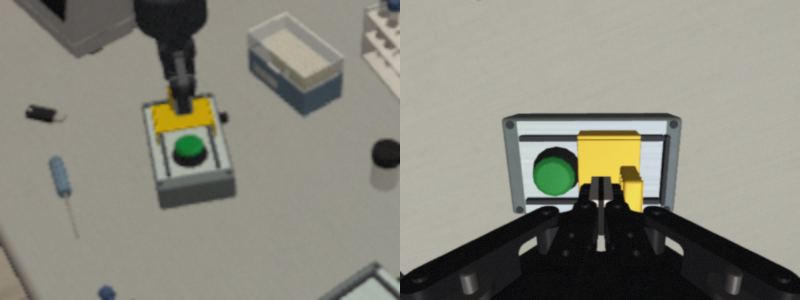

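The catch is sliding and the green button is uncovered at about (190,150) in the scene crop, but the catch is not yet at the stop. I'll keep pushing gently.

```bash
python3 -m creep '[[0,0.2,0,0],[0,0.4,0,0],[0,0.4,0,0]]';python3 -m creep '[[0,0.2,0,0],[0,0.4,0,0],[0,0.4,0,0]]'
```

```text
t: 4.7
tcp_pos: [0.5218, 0.1808, 0.0913]
eef_rot: [0.545, 3.094, 0.0]
contact_force: [0.3, 0.2, 0.7]
width: 0.0007
grasp_force: 0.0
t: 5.0
tcp_pos: [0.5228, 0.1837, 0.0913]
eef_rot: [-0.546, -3.093, 0.002]
contact_force: [-3.0, -6.2, 3.4]
width: -0.0003
grasp_force: 3.0
```

```bash
python3 -m creep '[[0,0.2,0,0],[0,0.2,0,0],[0,0.2,0,0]]'
```

```text
t: 5.3
tcp_pos: [0.5229, 0.184, 0.0912]
eef_rot: [-0.547, -3.092, 0.005]
contact_force: [-5.3, -15.6, 8.2]
width: 0.0001
grasp_force: 7.7
```

```bash
python3 -m creep '[[0,-0.5,0,0],[0,-1,0,0],[0,-1,-3,0],[0,-1,-7,0],[0,-1,-10,0],[-5,-5,-10,0],[-10,-10,-10,0],[-10,-15,-10,0],[-10,-15,-10,0]]';  python3 - <<'E'
from plant import env
import cv2,pickle
from h import *
from scipy.ndimage import label
d={n:env.get_image(n) for n in("scene","top")}
for n in d:
    p=d[n]["pixels"].astype(int); b,g,r=p[...,0],p[...,1],p[...,2]
    sl=(slice(180,260),slice(155,260)) if n=="top" else (slice(140,210),slice(205,290))
    m=((g>1.6*r)&(g>1.3*b)&(g>40))[sl]; v,u=np.nonzero(m)
    print(n,len(u)); u=u+sl[1].start; v=v+sl[0].start
    if len(u): print("extent",u.min(),u.max(),v.min(),v.max(),"green",w(d[n],(u.mean(),v.mean()),.06))
    m=((r>1.8*b)&(g>1.4*b)&(r>80))[sl]; v,u=np.nonzero(m); u=u+sl[1].start; v=v+sl[0].start
    if len(u): print("yellow",len(u),w(d[n],(u.mean(),v.mean()),.065))
a=d["scene"]["pixels"][130:220,200:300];b=d["top"]["pixels"][170:260,150:250]
cv2.imwrite("pics/s4.png",cv2.hconcat([cv2.resize(x,(400,360),interpolation=2) for x in(a,b)]))
E
```

```text
t: 6.2
tcp_pos: [0.5664, 0.0069, 0.1914]
eef_rot: [0.55, 3.092, -0.002]
contact_force: [0.3, -0.0, 1.0]
width: 0.0003
grasp_force: 0.0
scene 129
extent 237 251 168 178 green [0.50320496 0.13494599 0.06      ]
yellow 515 [0.5244874  0.19321946 0.065     ]
top 0
```

View pics/s4.png

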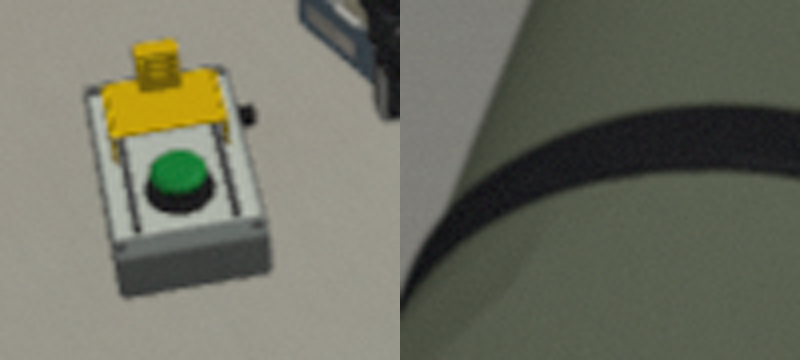

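The button top is at about (178,170) in the scene crop, and the catch is fully at the far end. Next I'll move above the button.

```bash
python3 -m creep '[[5,5,0,0],[10.2,10.2,0,0],[10.2,10.2,4,0],[10.2,10.2,8,0],[10.2,10.2,9.6,0],[10.2,10.2,9.6,0],[10.2,10.2,9.6,0]]';  python3 - <<'E'
from plant import env
import cv2
s=env.observe();print(s["tcp_pos"])
a=env.get_image("scene")["pixels"][130:220,200:300]; b=env.get_image("wrist")["pixels"]
cv2.imwrite("pics/s5.png",cv2.hconcat([cv2.resize(a,(400,300)),cv2.resize(b,(400,300))]))
E
```

```text
t: 7.0
tcp_pos: [0.5056, 0.1421, 0.0958]
eef_rot: [0.545, 3.094, 0.0]
contact_force: [0.7, 0.3, 1.0]
width: -0.0
grasp_force: 0.0
[0.50563256 0.14210813 0.09584893]
```

View pics/s5.png

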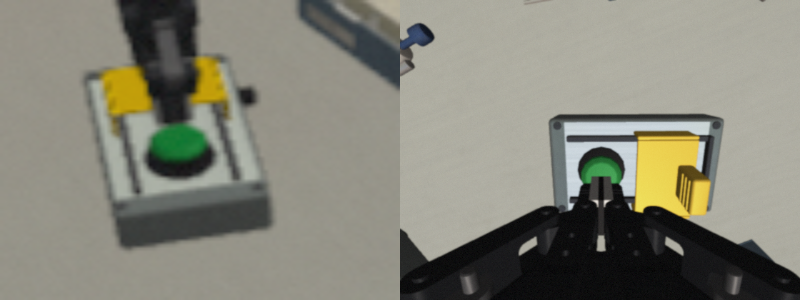

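The fingertips are in line with the button, about 4 mm too far to +y, so I'll correct that and press.

```bash
python3 -m creep '[[0,-0.4,0,0],[0,-0.4,0.8,0],[0,-0.4,1.4,0],[0,-0.4,1.8,0],[0,-0.4,2.1,0],[0,-0.4,2.3,0],[0,-0.4,2.5,0],[0,-0.4,2.6,0],[0,-0.4,2.6,0]]'; python3 -m creep '[[0,0,0.1,0],[0,0,0.2,0],[0,0,0.2,0]]'
```

```text
t: 8.0
tcp_pos: [0.5039, 0.138, 0.0693]
eef_rot: [-0.545, -3.094, 0.0]
contact_force: [-1.6, -1.2, 4.2]
width: -0.0003
grasp_force: 2.1
t: 8.3
tcp_pos: [0.504, 0.138, 0.0686]
eef_rot: [0.545, 3.094, 0.001]
contact_force: [-10.8, -3.1, 34.6]
width: 0.0002
grasp_force: 17.2
```

Force has risen sharply, so the button is at the bottom. I'll ease off slightly, hold briefly, then retreat.

```bash
python3 -m creep '[[0,0,-0.1,0],[0,0,-0.1,0],[0,0,-0.1,0]]'; python3 -m creep '[[0,0,-0.8,0],[0,0,-2,0],[0,0,-6,0],[0,0,-11,0],[0,-5,-13,0],[-5,-10,-13,0],[-10,-15,-13,0],[-10,-15,-13,0],[-10,-15,-13,0]]';  python3 - <<'E'
from plant import env
import cv2
a=env.get_image("scene")["pixels"]
cv2.imwrite("pics/s6.png",cv2.hconcat([cv2.resize(a[130:220,200:300],(400,360)),cv2.resize(a[210:310,290:400],(400,360))]))
E
```

```text
t: 8.6
tcp_pos: [0.504, 0.138, 0.0689]
eef_rot: [0.545, 3.094, 0.0]
contact_force: [-5.1, -1.6, 15.5]
width: -0.0
grasp_force: 8.2
t: 9.5
tcp_pos: [0.5482, -0.0432, 0.1993]
eef_rot: [0.555, 3.09, -0.003]
contact_force: [-0.8, 1.4, -0.6]
width: -0.0
grasp_force: 0.0
```

View pics/s6.png

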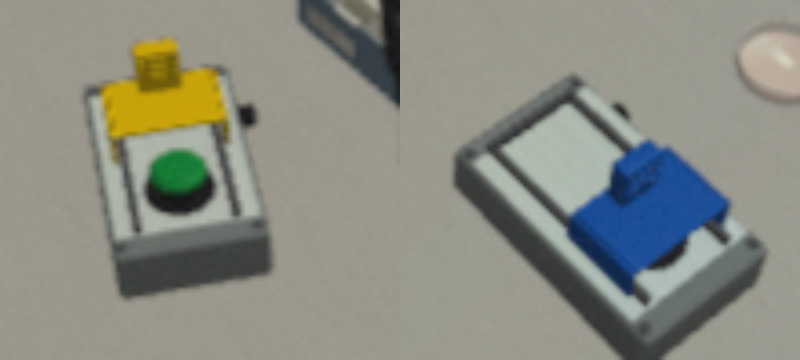

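The catch is fully aside, the green button is up again at about (178,170), and the blue box still has its catch shut.

```bash
python3 -m creep '[[-10,-15,0,0]]' >/dev/null; python3 -c "
from plant import env
print(env.observe()['joint_vel']);print(env.job_done())"
```

```text
[ 0.94042439  0.27541375  0.09133204 -0.4842492  -0.0580312   0.19976657
  0.99598918]
the job is handed in; nothing more can be done
None
```

I slid the yellow catch to its stop, pressed the green button to the bottom and saw it come back up, left the blue box untouched, and handed the job in at about 10 s; I ran one needless retreat step just before, so the arm was still moving in free space about 0.2 m up.

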